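# Hold a spring clip open astride the glued rim of a cup

### The arm

A 6-joint arm with a two-finger parallel gripper is mounted at the origin on the work surface; the furniture and walls round the work are solid. World frame = base frame: x ahead of the robot, y to its left, z up, the work surface at z = 0. Lengths are in mm, angles in rad, forces in N, time in s.
With the tool pointing down it reaches from about 400 to 925 mm from the base axis. Payload 12.5 kg.
Tool frame: the origin (TCP) lies where the fingers leave the gripper's body, on its centre line; the fingertips stand 78 mm ahead of it and the grasp point (between the pads) lies 59 mm ahead of it; z points along the fingers, y is the line along which they close (so a half turn about z gives the same grasp; the last joint's range is limited). The gripper opens to 95 mm and grips with 3 to 60 N. Pads are 20 mm wide; open, the fingers measure 119 mm over their backs; the gripper's body (75 mm by 180 mm) begins 59 mm behind the grasp point.
Start: joints at [1.01, 0.491, 1.559, -0, 1.092, -0.106], TCP at [274.535, 561.488, 292.261] pointing down, gripper open.
Joint ranges: [-3.1, 3.1], [-0.84, 2.19], [0.05, 2.79], [-1.13, 4.28], [0.06, 2.93], [-2.69, 2.69]. Speed limits (rad/s): [2.22, 2.22, 2.79, 3.14, 3.14, 3.14].

### API

Orientations are given as a unit quaternion [w, x, y, z].
In Python, from rig import * gives the robot as it stands.
- The arm moves only by the tool drive_tool, never from a script. Its argument "steps" is a list of rows, each a list of 4 numbers: the shift along the tool's x, y, z in mm, then the turn about the tool's z in degrees. A call has 1 to 12 rows; each row is the pose to reach, as a shift and turn from the pose commanded when the call began, along the tool's axes at that moment; what a row does not reach only later rows make up. A row lasts 1/8 s, in which the tool goes at most 62.5 mm and 10.7 degrees, less where a joint would pass 70% of its speed; a pose out of reach is approached as far as the arm can. A call with a gripper value outside its range is refused whole. "hand" is the opening, from 0 (shut) to 1 (fully open), set as the call begins (left out, the last holds). The fingers move at their own pace and stop on an object; "newtons" is the grip in N (left out, the last holds). Time passes only in rows, so rows that repeat a pose let the fingers close. It gives the time, the measured TCP pose, the force, the opening and the grip force at its end, in the units of the state.
- read_state(): the state, without advancing time (a new reading comes with each control period).
- get_image(name): name is "side" or "top"; returns a dict with "color" (400x640x3 uint8, blue, green, red), "depth" (400x640 float32, mm along the optical axis (not along the pixel's ray), 0 where there is no reading), "K" (3x3 intrinsics, pixels), "k1" (the pictures are not rectified: a ray, as slopes to the right and down, at radius r is drawn at 1 + k1 r^2 times it, then the intrinsics apply), "xyz" and "rotation" of the camera in the world. Camera axes: x right, y up, looking along -z (the intrinsics and any distortion apply to the point x, -y, -z); pixel columns grow to the right and rows downward; lengths in mm; the calibration is good to about 2 mm. A picture is of the moment at which its call begins.
- job_done(): hands the job in; it is judged then, once.
Trained networks look in a picture, given as the dict that the camera call returned (one of the last four; its "shot" number tells which), for a name from the list of things; names that differ only in an ending like _2 or _b are one class to them, and where a whole thing is asked for, a point or a joint stands for the part that bears it (a point fixed in the world has none). Each returns a list of dicts, best first, with "p" (0 to 1); they miss things now and then, are a little off and sometimes report something else, mostly with a low value. They report only what shows in the picture. A call takes as long as a camera call. They do not tell look-alikes from the thing itself.
- regions_of(picture, query): "mask" (400x640 bool, what is visible of it) and "bbox" ([centre column, centre row, width, height] in pixels, round what is visible of it).
- spot_point(picture, query): "xy" ([column, row] in pixels: a listed point, or the origin of a listed thing).
The state is a dict: "t": time; "qpos": joint angles; "qd": joint speeds; "joint_torque": joint torques, N m; "tool_pos": TCP position; "tcp_rot": TCP orientation; "ft_force": force on the tool from outside, world axes, zero at the start; "wrist_torque": the same for the moment, N m; "width": finger opening in mm; "gripper_force": force on a finger pad.
Only numpy, scipy, OpenCV 4.12 (cv2) and the standard library are available. Lean on these libraries where they do the work, as an engineer would, in place of code of your own. Each camera call takes 0.05 s, during which the arm holds its last target. There are 200 camera calls.

### The job

A piece was just glued into the cream cup's rim and I am about to slip strips under a clip there: be my third hand. Squeeze the orange spring clip's handles until it lets go of the tray wall, lift it off and, squeezed wide open, bring it down astride the cup's rim at the middle of the dark V-shaped seam, square across the wall, one jaw inside and one outside, both about a centimetre below the rim, touching nothing. Finish still holding it gaping there; do not let it bite, push or shift the cup, and leave the other clips and the amber dropper bottle behind the tray alone.

Things in the scene. Friction and masses are not known exactly. Their poses are not given: they have to be found in the camera images.
- clip: The clip to use: a sprung steel clip like a big clothes peg, 70 g, orange handles, cork jaw pads, standing jaws down on the tray's near wall, which its jaws overlap by 12 mm. Origin on its pivot pin (3 mm radius, the crotch between the jaws); x = the way handles and jaws part, y = along the pin, z up, away from the jaws. Jaws reach 42 mm below the pin; levers are 18 mm wide along y
- clip_a_bar (a point): middle of the rounded orange bar (9 mm thick, 22 mm long along y) ending the handle on the clip's +x side, 40 mm above the pin. The handles spread upward in a V: 57 mm over the outsides of both bars on the tray, 27 mm squeezed to the stop. Squeezing opens the jaws: about 3 N a bar to start, 7 N at the stop; the bars then rise 5 mm relative to the pin
- clip_b_bar (a point): the same bar on the -x side
- clip_a (a joint): opening angle of the lever on the clip's +x side: 0 with the jaws closed on the 5 mm tray wall, spring-loaded towards -0.05 (shut), 0.38 rad fully open (stop); its jaw tip swings out about 4 mm per 0.1 rad
- clip_b (a joint): the same for the lever on the clip's -x side
- clip_a_tip (a point): lower inner edge of the +x jaw's cork pad (pad 16 mm wide, 14 mm tall, 4 mm thick)
- clip_b_tip (a point): lower inner edge of the -x jaw pad
- cup: the glued cream-coloured cup, loose, 160 g, standing mouth up on the glass slab; 72 mm across the rim, 56 mm tall, wall 2 mm thick at the rim; origin at the centre of its underside, z up. The dark brown V-shaped seam lies on its own -x side
- seam (a point): middle of the glued piece on the cup's rim: centre of the wall thickness, 35 mm from the cup's axis towards its -x, at the height of the rim
- tray: fixed open wooden tray 120 x 210 x 55 mm with 5 mm walls, origin at the centre of its underside; the three clips stand in a row on its near (-x) wall, about 65 mm apart, in any order
- slab: fixed glass slab 381 x 256 mm, 5 mm thick, under the cup; origin at the centre of its underside
- blue_clip: clip of the same make with blue handles, to be left alone; origin on its pin
- black_clip: clip of the same make with black handles, to be left alone; origin on its pin
- dropper: amber dropper bottle 30 mm wide, 97 mm tall, standing on the table behind the tray; leave alone. Origin at the centre of its underside
Not all that is in view belongs to the job. What is shaped like the clip but purple or red is not meant. Several things have the shape of the cup; the one meant has the colours described above.

How it is judged:
By the outcome, as a careful person would: the job done as asked, in the order asked, and still so for the second after the job is handed in, while the arm keeps its last pose, push and grip.
It also fails if it takes over 42 s, if anything falls off the work surface, if the arm or the gripper's body presses on something with over 40 N, if the wrist force passes 120 N, or if a joint passes its speed limit or range.

## Working session

There is one attempt and no reset: what is moved stays moved. The work goes in short steps, Python scripts to look and compute and a tool call to move; the robot and the scene stay as the last step left them, time stands still between calls to the robot, and variables do not carry over. Pictures are saved under pics/ and viewed, at most 10 in all, crops included, and the job is handed in when it is done.

Besides the shell and the picture viewer there is one more tool, called after "Emit:" in YAML: its name, and indented under it one key for each argument. drive_tool: Moves the arm, as the interface text tells. Its arguments: {"type":"object","properties":{"steps":{"type":"array","items":{"type":"array","items":{"type":"number"}}},"hand":{"type":"number"},"newtons":{"type":"number"}},"required":["steps"]}

```bash
mkdir -p pics; cat > h.py <<'E'
from rig import *
import numpy as np, cv2
def world(im,uv,depth=None,z=None):
    """pixel -> world, by depth (mm along the axis) or by plane height z"""
    K=np.array(im["K"]);R=np.array(im["rotation"]);R=R if R.shape==(3,3) else rotq(R)
    d=np.array([(uv[0]-K[0,2])/K[0,0],(uv[1]-K[1,2])/K[1,1]]);s=d.copy()
    for _ in range(20): s=d/(1+im["k1"]*(s@s))
    ray=R@np.array([s[0],-s[1],-1.]);o=np.array(im["xyz"])
    t=depth if depth is not None else (z-o[2])/ray[2]
    return o+t*ray
def rotq(q):
    from scipy.spatial.transform import Rotation as Q
    return Q.from_quat([q[1],q[2],q[3],q[0]]).as_matrix()
def dep(im,uv,r=2):
    u,v=int(round(uv[0])),int(round(uv[1]));p=im["depth"][max(v-r,0):v+r+1,max(u-r,0):u+r+1];p=p[p>0]
    return np.median(p) if p.size else np.nan
def cloud(im,mask):
    vs,us=np.nonzero(mask&(im["depth"]>0))
    return np.array([world(im,(u,v),im["depth"][v,u]) for u,v in zip(us,vs)])
E
python3 - <<'E'
from h import *
np.set_printoptions(precision=1,suppress=True)
s=read_state();print(s)
for n in("top","side"):
    im=get_image(n);cv2.imwrite(f"pics/{n}0.png",im["color"]);print(n,im["xyz"],im["rotation"],im["k1"],im["K"])
    for q in("clip","cup","seam","clip_a_bar","clip_a_tip","dropper","tray"):
        for d in spot_point(im,q)[:7]:
            D=dep(im,d["xy"]);print(q,round(d["p"],2),np.array(d["xy"]),world(im,d["xy"],D))
E
```

```text
{'t': 0.0, 'qpos': array([ 1. ,  0.5,  1.6, -0. ,  1.1, -0.1]), 'qd': array([ 0.,  0.,  0., -0.,  0., -0.]), 'joint_torque': array([  0. , -61.3, -25.8,   0.1,   0. ,  -0. ]), 'tool_pos': array([274.5, 561.3, 291.7]), 'tcp_rot': array([-0. ,  0.2,  1. , -0. ]), 'ft_force': array([ 0.1, -0.1,  0.3]), 'wrist_torque': array([0. , 0. , 0.1]), 'gripper_force': 0.0, 'width': 94.94603565405205}
top [ 335.4    0.6 1475.7] [-0.7 -0.   0.   0.7] 0.034131422931412754 [[438.6   0.  316.7]
 [  0.  438.6 197.2]
 [  0.    0.    1. ]]
clip 0.68 [217.8 240.5] [318.2 329.1   1.9]
clip 0.61 [248.8 142.3] [638.6 215.   45.7]
clip 0.5 [255.5 196.7] [454.2 189.7  89.3]
cup 0.65 [389.4 243. ] [ 295.4 -242.1    9.1]
cup 0.64 [424.1 274.3] [ 190.  -352.2    8.7]
cup 0.64 [214.  203.8] [435.1 321.1  88.2]
seam 0.82 [398.9 239.2] [ 307.6 -270.3   29.6]
seam 0.7 [425.6 263.8] [ 225.1 -356.    20.3]
clip_a_bar 0.57 [244.8 133. ] [661.6 222.1  81.6]
clip_a_bar 0.43 [254.4 188.8] [476.5 188.9 117.3]
clip_a_bar 0.37 [209.4 242.3] [314.2 337.5  82.9]
clip_a_tip 0.63 [258.1 196.2] [456.4 182.7  80. ]
clip_a_tip 0.62 
[... 631 characters left out ...]
5 200.6] [546.8 -40.9  49.4]
seam 0.88 [355.  160.3] [ 320.5 -338.3   15. ]
seam 0.76 [379.1 146.9] [ 222.4 -468.9   -1.7]
clip_a_bar 0.66 [227.6 253.3] [661.  222.6  76.3]
clip_a_bar 0.52 [300.  230.3] [491.8  46.5   7.9]
clip_a_bar 0.49 [367.2 288.7] [316.1 336.4  85.6]
clip_a_tip 0.69 [317.8 228.1] [440.4  33.1   6.5]
clip_a_tip 0.62 [309.2 256.7] [456.  201.   51.6]
clip_a_tip 0.59 [239.8 271.8] [637.3 222.4  10.7]
clip_a_tip 0.57 [368.1 304.4] [308.7 325.1  17.5]
clip_a_tip 0.23 [287.4 288.5] [507.7 272.4   7.8]
dropper 0.52 [215.3 251.7] [717.1 154.6  15.6]
tray 0.91 [288.7 289.5] [503.9 276.9   9.3]
tray 0.5 [285.5 208.4] [544.7 -60.2   4.8]
tray 0.41 [312.4 262.5] [444.6 259.1  88.5]
```

View pics/top0.png

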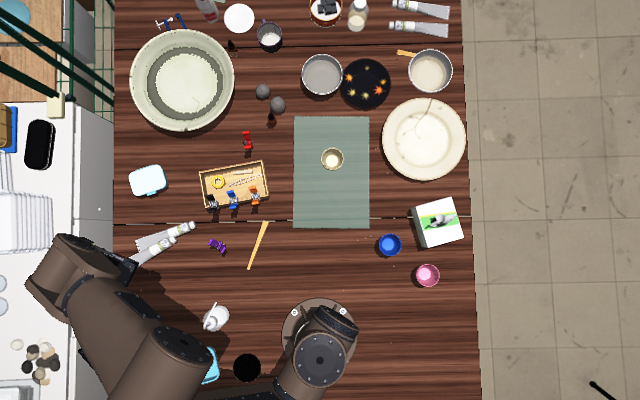

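View pics/side0.png

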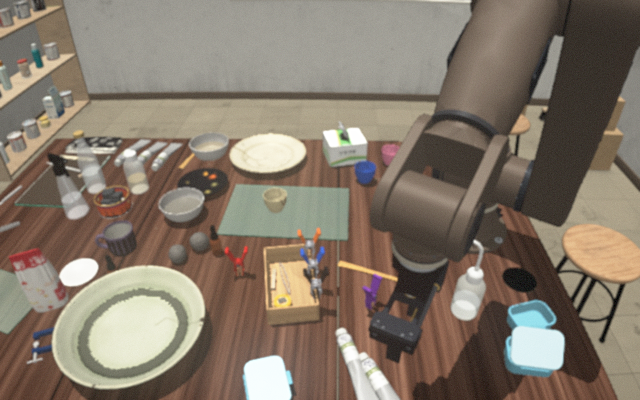

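The top view shows the tray at (235,184), with the black, blue and orange clips at (212,201), (232,199) and (255,196). The cream cup is on the slab at (332,158) and the dropper at (269,117). In the side view, orange is the far clip at (309,236) and the cup is at (275,198).

```bash
python3 - <<'E'
from h import *
np.set_printoptions(precision=1,suppress=True)
T=get_image("top");S=get_image("side")
a=cv2.resize(T["color"][130:215,195:345],None,fx=5,fy=5,interpolation=cv2.INTER_CUBIC)
cv2.imwrite("pics/tc.png",a)
b=np.hstack([cv2.resize(S["color"][220:300,280:350],(525,600),interpolation=cv2.INTER_CUBIC),cv2.resize(S["color"][180:220,255:295],(275,275),interpolation=cv2.INTER_CUBIC).repeat(1,0) if 0 else np.vstack([cv2.resize(S["color"][180:220,255:295],(275,275),interpolation=cv2.INTER_CUBIC),np.zeros((325,275,3),np.uint8)])])
cv2.imwrite("pics/sc.png",b)
for n,im,box in(("top",T,(240,180,272,215)),("side",S,(290,215,335,300))):
    h=cv2.cvtColor(im["color"],cv2.COLOR_BGR2HSV);m=(h[...,0]>4)&(h[...,0]<16)&(h[...,1]>170)&(h[...,2]>110)
    k=np.zeros_like(m);k[box[1]:box[3],box[0]:box[2]]=1;m&=k
    c=cloud(im,m);v,u=np.nonzero(m)
    for uu,vv,p in zip(u,v,c): print(n,uu,vv,p) if 0 else None
    print(n,m.sum(),u.min(),u.max(),v.min(),v.max())
    for lo in (85,95,105): 
        cc=c[c[:,2]>lo];print(lo,len(cc),cc.mean(0) if len(cc) else '',cc.min(0) if len(cc) else '',cc.max(0) if len(cc) else '')
# cup rim
for n,im in(("top",T),("side",S)):
    for d in regions_of(im,"cup")[:5]: print(n,"cup",round(d["p"],2),d["bbox"],np.median(im["color"][d["mask"]],0))
    for d in regions_of(im,"clip")[:6]: print(n,"clip",round(d["p"],2),d["bbox"],np.median(im["color"][d["mask"]],0))
    for d in regions_of(im,"slab")[:1]: c=cloud(im,d["mask"]);print("slab z",np.median(c[:,2]),d["bbox"])
# tray top wall points
c=cloud(T,regions_of(T,"tray")[0]["mask"]);w=c[(c[:,2]>45)&(c[:,2]<65)];print("tray",len(w),cv2.minAreaRect(w[:,:2].astype(np.float32)),np.median(w[:,2]))
E
```

```text
top 67 249 258 186 204
85 66 [458.3 191.4 121. ] [427.9 177.1  98.4] [484.3 203.6 136.5]
95 66 [458.3 191.4 121. ] [427.9 177.1  98.4] [484.3 203.6 136.5]
105 63 [458.1 191.3 121.9] [427.9 177.1 105.7] [484.3 203.6 136.5]
side 30 299 319 230 240
85 29 [448.3 195.6 121.2] [430.8 186.2 103.5] [480.2 206.9 132.4]
95 29 [448.3 195.6 121.2] [430.8 186.2 103.5] [480.2 206.9 132.4]
105 27 [448.8 195.8 122.5] [430.8 186.2 108.1] [480.2 206.9 132.4]
top cup 0.78 [428.0, 274.4, 22.2, 22.2] [144. 110. 203.]
top cup 0.68 [330.1, 160.7, 16.1, 21.7] [143. 181. 195.]
top clip 0.7 [246.8, 141.0, 8.7, 16.4] [ 29.5  31.  137. ]
top clip 0.63 [252.2, 191.7, 8.7, 9.8] [ 70. 125. 174.]
top clip 0.63 [255.5, 201.5, 9.0, 6.2] [ 53.5 111.  211.5]
top clip 0.61 [217.8, 245.4, 17.8, 20.8] [126.   42.   89.5]
top clip 0.6 [253.9, 197.0, 10.5, 19.8] [ 67.5 113.  172. ]
top clip 0.54 [224.9, 248.9, 2.2, 8.0] [136.   41.   91.5]
slab z 5.790771968206741 [332.4, 172.4, 77.6, 113.0]
side cup 0.97 [274.8, 200.9, 25.8, 24.9] [121.  152.  163.5]
side cup 0.76 [390.2, 155.0, 19.0, 14.8] [124. 109. 174.]
side cup 0.72 [363.4, 169.9, 24.5, 21.9] [133.  82.  65.]
side cup 0.52 [291.8, 284.4, 58.6, 83.4] [120. 168. 206.]
side clip 0.78 [372.0, 293.1, 19.8, 33.1] [113.  66. 112.]
side clip 0.69 [237.6, 259.9, 21.7, 29.1] [ 57.  67. 141.]
side clip 0.68 [376.8, 288.6, 13.6, 31.2] [138.  66. 115.]
side clip 0.54 [233.2, 262.9, 11.2, 25.9] [ 50.  58. 134.]
side clip 0.49 [308.2, 242.8, 24.5, 33.0] [100. 124. 160.]
side clip 0.41 [316.8, 244.9, 11.4, 29.1] [ 97.5 121.  166. ]
slab z 5.883035785923084 [283.1, 213.1, 133.3, 59.6]
tray 326 ((501.7944030761719, 266.36016845703125), (121.13670349121094, 209.51296997070312), 9.610126495361328) 54.914598606972504
```

View pics/tc.png

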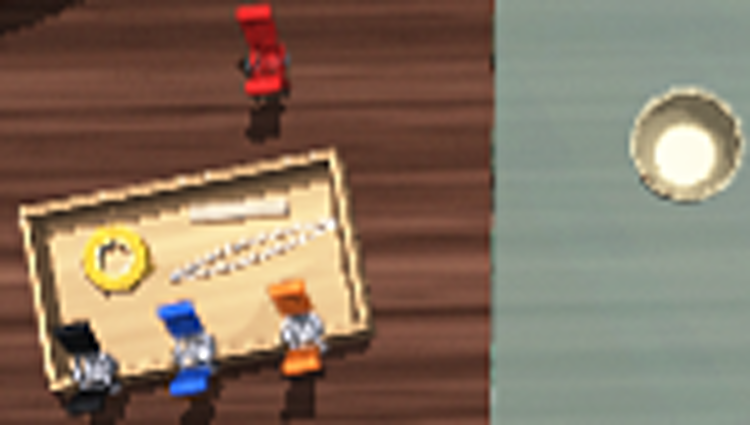

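View pics/sc.png

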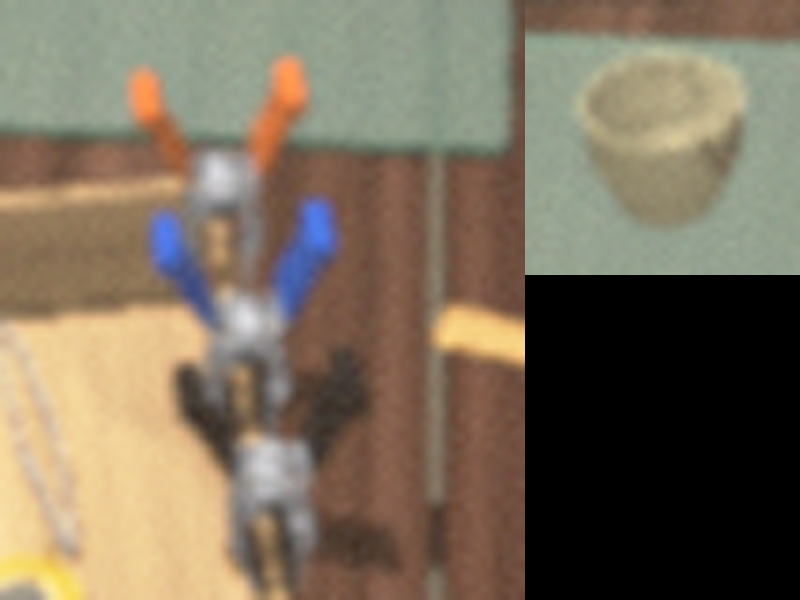

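```bash
python3 - <<'E'
from h import *
from scipy.optimize import least_squares
np.set_printoptions(precision=1,suppress=True)
st=read_state();R=rotq(st["tcp_rot"]);print("tool x,y,z",R.T)
T=get_image("top");S=get_image("side")
def fit(P): return least_squares(lambda p:np.hypot(P[:,0]-p[0],P[:,1]-p[1])-p[2],[*P[:,:2].mean(0),36],loss="soft_l1").x
for n,im,box in(("top",T,(315,143,350,177)),("side",S,(258,183,292,218))):
    sub=im["color"][box[1]:box[3],box[0]:box[2]].astype(int)
    m=((sub[...,2]-sub[...,0])>8).astype(np.uint8)
    m=cv2.morphologyEx(m,cv2.MORPH_OPEN,np.ones((3,3)));m=cv2.morphologyEx(m,cv2.MORPH_CLOSE,np.ones((5,5)))
    c=max(cv2.findContours(m,cv2.RETR_EXTERNAL,cv2.CHAIN_APPROX_NONE)[0],key=cv2.contourArea)[:,0]+box[:2]
    print(n,"bbox",c.min(0),c.max(0))
    if n=="side": c=c[c[:,1]<np.median(c[:,1])-2]
    print(n,"rim",fit(np.array([world(im,u,z=61) for u in c])))
for n,im in(("top",T),("side",S)):
    for q,z in(("seam",61),("clip_a_bar",129),("clip",85),("clip_a_tip",43),("dropper",0)):
        for d in spot_point(im,q)[:8]: print(n,q,round(d["p"],2),np.array(d["xy"]),world(im,d["xy"],z=z))
    box=(240,180,272,215) if n=="top" else (290,215,335,300)
    h=cv2.cvtColor(im["color"],cv2.COLOR_BGR2HSV);m=(h[...,0]>4)&(h[...,0]<16)&(h[...,1]>150)&(h[...,2]>90)
    k=np.zeros_like(m);k[box[1]:box[3],box[0]:box[2]]=1;m&=k
    N,L,stt,cen=cv2.connectedComponentsWithStats(m.astype(np.uint8))
    for i in range(1,N):
        if stt[i,4]>5: print(n,stt[i],cen[i],cloud(im,L==i).mean(0),world(im,cen[i],z=125))
# seam darkness in side picture
print(cv2.cvtColor(S["color"],cv2.COLOR_BGR2GRAY)[188:216,260:292])
E
```

```text
tool x,y,z [[-0.9  0.4 -0. ]
 [ 0.4  0.9  0. ]
 [ 0.   0.  -1. ]]
top bbox [321 147] [343 169]
top rim [576.2 -57.3  36.5]
side bbox [258 183] [291 213]
side rim [579.4  11.3 129.8]
top seam 0.92 [399.4 236.5] [ 316.8 -266.4   61. ]
top seam 0.89 [326.4 167.4] [546.4 -38.3  61. ]
top seam 0.63 [423.2 263.7] [ 228.6 -338.4   61. ]
top clip_a_bar 0.6 [210.  243.4] [311.5 324.5 129. ]
top clip_a_bar 0.42 [253.5 186.9] [481.3 190.  129. ]
top clip_a_bar 0.4 [244.5 131. ] [656.9 215.4 129. ]
top clip 0.64 [217.1 245.1] [304.8 312.9  85. ]
top clip 0.62 [254.8 194. ] [463.2 192.4  85. ]
top clip 0.57 [248.5 146.1] [617.9 210.3  85. ]
top clip_a_tip 0.7 [331.4 161. ] [570.  -55.9  43. ]
top clip_a_tip 0.53 [257.3 195.9] [460.6 190.1  43. ]
top clip_a_tip 0.52 [250.3 143.1] [636.4 210.5  43. ]
top clip_a_tip 0.39 [220.8 242.4] [312.3 310.3  43. ]
top dropper 0.6 [269.3 122.4] [715.4 151.    0. ]
top [249 186   9   7  43] [252.7 189.3] [475.4 194.7 114.6] [474.4 193.2 125. ]
top [251 199   8   6  31] [254.6 201.7] [436.6 189.5 112.9] [435.7 187.8 125. ]
side seam 0.82 [285.  198.2] [541.4 -37
[... 3776 characters left out ...]
2 161 159 158 156 157 159 156 154]
 [161 157 158 158 158 157 162 157 153 147 139 136 129 135 127 131 131 134
  136 132 135 146 147 160 153 160 158 158 156 157 158 153]
 [159 159 157 154 163 158 156 155 160 151 147 145 138 139 136 135 136 139
  145 142 143 155 156 156 160 160 154 160 156 160 154 154]
 [157 157 156 158 162 157 156 154 156 154 152 150 152 152 147 152 145 149
  150 154 158 152 157 157 156 154 157 156 154 157 153 153]
 [156 160 159 158 158 156 158 160 158 153 156 152 152 159 150 149 156 153
  151 155 160 161 157 156 158 158 158 154 158 154 155 156]
 [157 155 157 158 160 159 154 155 156 158 158 154 153 152 156 157 156 159
  157 154 153 160 155 158 155 155 159 154 158 155 156 158]]
```

```bash
cat >> h.py <<'E'
def go(g,ang):
    """tool shift and turn to bring grasp point to g with tool y along ang deg (mod 180)"""
    s=read_state();R=rotq(s["tcp_rot"]);p=np.array(s["tool_pos"])+59*R[:,2]
    a=np.degrees(np.arctan2(R[1,1],R[0,1]));t=(a-ang+90)%180-90
    print("grasp",p,"y ang",a,"shift",R.T@(np.array(g)-p),"turn",t,"F",s["ft_force"],"w",s["width"],s["gripper_force"],"t",s["t"])
E
python3 - <<'E'
from h import *
np.set_printoptions(precision=2,suppress=True)
go((456,192.5,175),9.6)
for n,x in(("top",(576,-57)),("side",(577,-57))):
    for _ in range(5):
        im=get_image(n);d=[world(im,e["xy"],z=61) for e in spot_point(im,"seam")]
        d=[e for e in d if np.hypot(e[0]-x[0],e[1]-x[1])<60]
        print(n,d[:1],[np.degrees(np.arctan2(e[1]-x[1],e[0]-x[0])) for e in d[:1]])
E
```

```text
grasp [274.56 561.5  233.29] y ang 63.93709126480038 shift [-325.12 -251.77   58.25] turn 54.33709126480039 F [-0.19 -0.49 -0.6 ] w 95.22140397391415 0.0 t 1.85
top [array([541.42, -41.41,  61.  ])] [np.float64(155.73359104104148)]
top [array([538.89, -37.76,  61.  ])] [np.float64(152.599001585381)]
top [array([557.38, -33.71,  61.  ])] [np.float64(128.63582414395762)]
top [array([541.9 , -35.57,  61.  ])] [np.float64(147.85011757665112)]
top [array([546.25, -32.43,  61.  ])] [np.float64(140.45118408290026)]
side [array([543.73, -30.87,  61.  ])] [np.float64(141.85592937279282)]
side [array([546.62, -29.77,  61.  ])] [np.float64(138.12765705803042)]
side [array([542.74, -32.92,  61.  ])] [np.float64(144.9031696944692)]
side [array([552.17, -39.69,  61.  ])] [np.float64(145.12273038502585)]
side [array([550.99, -25.61,  61.  ])] [np.float64(129.65060067541347)]
```

Emit:
drive_tool:
  steps:
    - [-40, -31, 0, 7]
    - [-81, -63, 0, 14]
    - [-122, -94, 10, 21]
    - [-163, -126, 20, 28]
    - [-204, -157, 30, 35]
    - [-244, -189, 40, 42]
    - [-285, -220, 50, 49]
    - [-325, -252, 58, 54.3]
    - [-325, -252, 58, 54.3]
    - [-325, -252, 58, 54.3]
  hand: 1
  newtons: 15

```text
t: 4.1
tool_pos: [455.8, 192.5, 234.3]
tcp_rot: [-0.0, 0.645, 0.764, 0.0]
ft_force: [-0.7, 0.4, -0.0]
width: 94.8
gripper_force: 0.0
```

```bash
python3 - <<'E'
from h import *
np.set_printoptions(precision=2,suppress=True)
go((456,192.5,128),9.6)
ims={}
for n in("top","side"):
    L=[get_image(n) for _ in range(10)];ims[n]=L[-1]
    A=np.mean([i["color"] for i in L],0);np.save(n+"A",A)
import pickle;pickle.dump({n:{k:v for k,v in im.items() if k not in("color","depth")} for n,im in ims.items()},open("cal.pkl","wb"))
A=np.load("topA.npy");B=np.load("sideA.npy")
a=cv2.resize(A[145:173,318:346],(400,400),interpolation=cv2.INTER_CUBIC);b=cv2.resize(B[185:213,260:288+2][:, :28],(400,400),interpolation=cv2.INTER_CUBIC)
c=cv2.resize(B[195:275,270:350],(400,400),interpolation=cv2.INTER_CUBIC)
cv2.imwrite("pics/avg.png",np.clip(np.hstack([a,b]),0,255));cv2.imwrite("pics/grip.png",np.clip(c,0,255))
E
```

```text
grasp [455.78 192.54 175.35] y ang 9.64963362356195 shift [-0.09  0.21 47.35] turn 0.04963362356194523 F [-0.71  0.42 -0.04] w 94.79974816628327 0.0 t 4.1[ WARN:0@46.651] global loadsave.cpp:1063 imwrite_ Unsupported depth image for selected encoder is fallbacked to CV_8U.
```

View pics/avg.png

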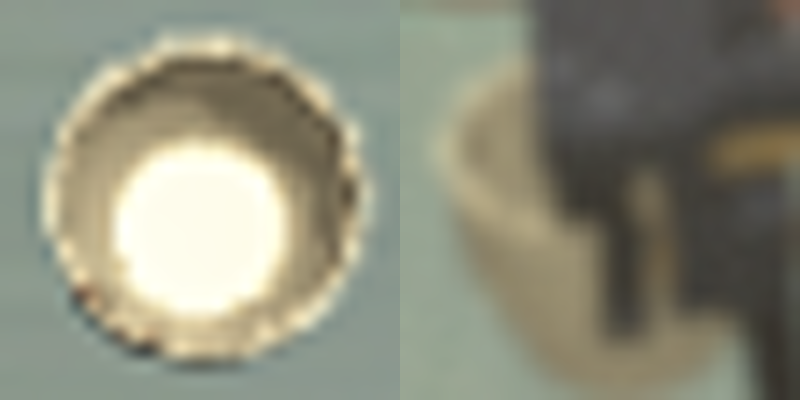

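View pics/grip.png

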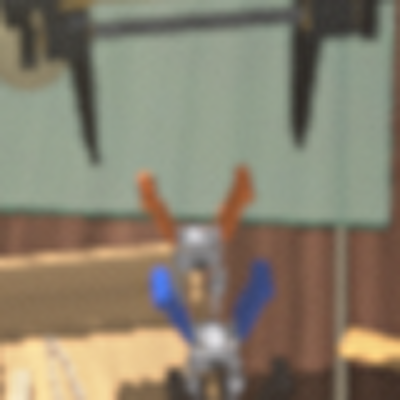

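The averaged top view shows dark seam ends on the rim at crop (82,293) and (140,348), with the rim centre at (205,200). That puts the seam's middle at about 142°. In the side crop the open fingers at (95,160) and (300,145) straddle the orange bars at (143,175) and (247,170), so they are centred.

Emit:
drive_tool:
  steps:
    - [0, 0, 16, 0]
    - [0, 0, 32, 0]
    - [0, 0, 47, 0]
    - [0, 0, 47, 0]

```text
t: 5.6
tool_pos: [455.6, 192.2, 186.6]
tcp_rot: [-0.001, 0.645, 0.764, -0.001]
ft_force: [-0.8, 0.2, 0.3]
width: 95.0
gripper_force: 0.0
```

Emit:
drive_tool:
  steps:
    - [0, 0, 0, 0]
    - [0, 0, 0, 0]
    - [0, 0, 0, 0]
    - [0, 0, 0, 0]
    - [0, 0, 0, 0]
    - [0, 0, 0, 0]
    - [0, 0, 0, 0]
    - [0, 0, 0, 0]
  hand: 0.15
  newtons: 16

```text
t: 6.6
tool_pos: [455.8, 192.3, 187.2]
tcp_rot: [-0.0, 0.645, 0.764, 0.0]
ft_force: [0.2, -0.5, -0.9]
width: 22.6
gripper_force: 16.0
```

```bash
python3 - <<'E'
from h import *
import pickle
np.set_printoptions(precision=1,suppress=True,linewidth=160)
go((456,192.5,128),9.6)
A=np.load("topA.npy").astype(np.float32);im=pickle.load(open("cal.pkl","rb"))["top"]
us=np.arange(316,348);vs=np.arange(143,176)
W=np.array([[world(im,(u,v),z=61)[:2] for u in us] for v in vs]).reshape(-1,2)
from scipy.interpolate import LinearNDInterpolator as LI
g=LI(W,A[143:176,316:348].sum(2).reshape(-1)/3)
c=np.array([576.2,-57.3])
for a in range(100,190,4):
    t=np.radians(a);print(a,np.array([g(*(c+r*np.array([np.cos(t),np.sin(t)]))) for r in (32,33,34,35,36,37,38)]).ravel())
S=get_image("side");cv2.imwrite("pics/g1.png",cv2.resize(S["color"][200:280,270:350],(480,480),interpolation=cv2.INTER_CUBIC))
E
```

```text
grasp [455.8 192.3 128.2] y ang 9.641615304586542 shift [0.1 0.2 0.2] turn 0.041615304586542834 F [ 0.2 -0.5 -0.9] w 22.648167833000446 16.001119315624237 t 6.6
100 [153.4 153.3 168.  185.9 192.2 180.2 157. ]
104 [161.4 163.4 168.1 168.2 172.4 165.  152.1]
108 [170.3 175.6 189.9 199.7 184.1 159.4 137. ]
112 [179.  189.8 200.6 196.8 179.2 158.  149.4]
116 [181.8 186.5 185.7 181.4 176.5 159.  146. ]
120 [179.2 182.5 192.8 194.9 178.4 154.  142.1]
124 [170.2 176.3 177.5 170.7 145.5 113.6 123.5]
128 [162.6 150.3 141.2 125.2 118.3 113.2 101.7]
132 [153.1 142.8 135.2 140.1 147.8 141.9 122. ]
136 [161.4 150.1 139.9 144.3 153.1 148.6 124. ]
140 [176.  167.  160.9 158.5 159.7 157.9 134.4]
144 [183.2 184.2 184.8 183.2 163.1 139.6 125.3]
148 [188.6 190.4 188.8 183.8 163.6 132.8 108.9]
152 [185.1 182.  177.  176.2 175.3 148.3 115.2]
156 [179.1 169.6 159.5 152.5 134.5 116.5  94. ]
160 [175.3 171.5 162.5 154.7 141.9 113.9  96.1]
164 [185.5 179.7 178.8 173.4 162.7 146.1 139.9]
168 [192.7 190.7 193.6 197.2 200.2 175.  147.3]
172 [187.9 186.7 187.1 187.5 183.3 159.3 135.2]
176 [184.4 181.9 180.4 180.6 170.4 148.4 124.2]
180 [181.7 180.  178.6 177.  166.7 145.9 123.8]
184 [179.8 178.2 177.8 177.  171.  151.8 132.6]
188 [172.6 170.9 167.9 165.  163.1 149.  134.9]
```

View pics/g1.png

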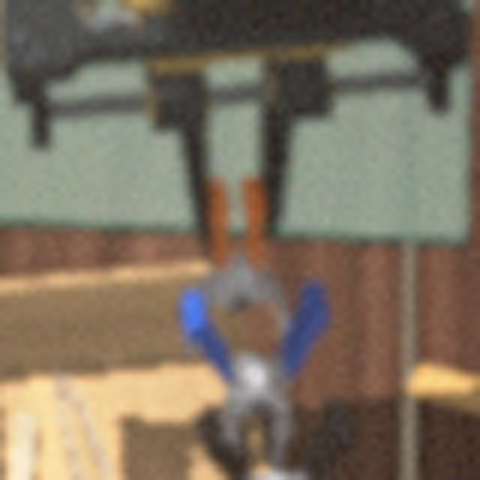

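The clip is squeezed wide open: in the crop the orange handles stand parallel at (215,220) and (255,220), and the jaws are off the wall. I'll lift it with a slightly gentler grip and carry it over the cup.

Emit:
drive_tool:
  steps:
    - [0, 0, 0, 0]
    - [0, 0, -5, 0]
    - [0, 0, -15, 0]
    - [0, 0, -35, 0]
    - [0, 0, -55, 0]
    - [0, 0, -75, 0]
    - [0, 0, -75, 0]
  newtons: 12

```text
t: 7.52
tool_pos: [456.1, 192.5, 263.8]
tcp_rot: [0.001, 0.645, 0.764, 0.001]
ft_force: [0.1, 0.1, -0.6]
width: 22.7
gripper_force: 12.0
```

Emit:
drive_tool:
  steps:
    - [-20, 4, 0, 3]
    - [-60, 13, 0, 11]
    - [-100, 22, 0, 19]
    - [-140, 31, 0, 27]
    - [-180, 40, 0, 35]
    - [-215, 47, 0, 42]
    - [-241, 53, 0, 47.1]
    - [-241, 53, 0, 47.1]
    - [-241, 53, 0, 47.1]

```text
t: 8.65
tool_pos: [547.9, -35.9, 261.7]
tcp_rot: [-0.0, 0.896, 0.443, -0.0]
ft_force: [0.3, -0.1, -1.2]
width: 22.8
gripper_force: 12.0
```

```bash
python3 - <<'E'
from h import *
np.set_printoptions(precision=1,suppress=True,linewidth=160)
go((548.4,-36,134),-37.5)
for n in("side","top"):
    im=get_image(n);
    for q in("clip","clip_a_bar","clip_a_tip","seam","cup"):
        for d in spot_point(im,q)[:5]: 
            w=world(im,d["xy"],dep(im,d["xy"],1))
            if np.hypot(w[0]-550,w[1]+40)<90: print(n,q,round(d["p"],2),np.array(d["xy"]),w)
    if n=="side": cv2.imwrite("pics/g2.png",cv2.resize(im["color"][150:220,240:320],(800,700))[:600])
E
```

```text
grasp [547.9 -35.9 202.7] y ang -37.38174888442929 shift [ 0.2  0.6 68.7] turn 0.11825111557070045 F [ 0.3 -0.1 -1.2] w 22.812333298447815 11.998954564332962 t 8.65
side clip 0.7 [280.  174.1] [550.4 -27.8 153.4]
side clip_a_bar 0.51 [277.  158.3] [557.3 -36.2 200.8]
side seam 0.7 [284.1 201.2] [544.7 -38.1  49.2]
side cup 0.96 [270.7 210.9] [588.1 -38.7  10.5]
side cup 0.5 [284.7 184.8] [537.6 -19.4 122.4]
```

View pics/g2.png

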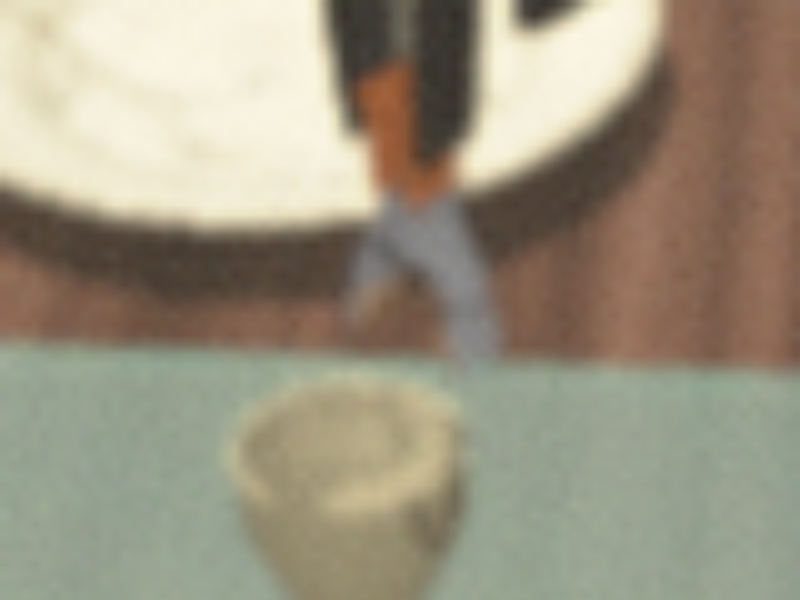

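```bash
cat >> h.py <<'E'
def proj(im,p):
    R=np.array(im["rotation"]);R=R if R.shape==(3,3) else rotq(R)
    c=R.T@(np.array(p)-np.array(im["xyz"]));s=np.array([c[0],-c[1]])/-c[2];s=s*(1+im["k1"]*(s@s));K=np.array(im["K"])
    return np.array([K[0,0]*s[0]+K[0,2],K[1,1]*s[1]+K[1,2]])
E
python3 - <<'E'
from h import *
np.set_printoptions(precision=1,suppress=True,linewidth=160)
im=get_image("side")
f=lambda p:(proj(im,p)+.5-[240,150])*10
g=np.array([547.9,-35.9,202.7]);t=np.radians(142.5);o=np.array([np.cos(t),np.sin(t),0]);n=np.array([-o[1],o[0],0])
for nm,h,r in(("bar",1.8,9),("bartop",6,9),("pin",-43.2,0),("tip",-81,18),("tip back",-81,24)):
    for s in(1,-1): print(nm,s,f(g+[0,0,h]+s*r*o),"near edge y+-9",f(g+[0,0,h]+s*r*o-n*9),f(g+[0,0,h]+s*r*o+n*9))
for a in range(0,360,45): print("rim",a,f([576.2+36*np.cos(np.radians(a)),-57.3+36*np.sin(np.radians(a)),61]))
for a in(126,142.5,158): print("seam",a,f([576.2+36*np.cos(np.radians(a)),-57.3+36*np.sin(np.radians(a)),61]))
E
```

```text
bar 1 [430.7  88.4] near edge y+-9 [408.5 101.4] [452.8  75.5]
bar -1 [384.3  67.5] near edge y+-9 [362.   80.3] [406.4  54.8]
bartop 1 [430.   75.5] near edge y+-9 [407.7  88.4] [452.1  62.6]
bartop -1 [383.5  54.7] near edge y+-9 [361.2  67.4] [405.6  42. ]
pin 1 [415.7 212.9] near edge y+-9 [393.9 226.1] [437.2 199.8]
pin -1 [415.7 212.9] near edge y+-9 [393.9 226.1] [437.2 199.8]
tip 1 [467.5 344.2] near edge y+-9 [446.2 357.9] [488.7 330.7]
tip -1 [378.  300.3] near edge y+-9 [356.6 313.5] [399.1 287.1]
tip back 1 [482.7 351.7] near edge y+-9 [461.4 365.4] [503.9 338.1]
tip back -1 [363.3 293.1] near edge y+-9 [341.9 306.3] [384.5 280. ]
rim 0 [230.  443.9]
rim 45 [253.1 494.2]
rim 90 [333.2 516.9]
rim 135 [422.  497.6]
rim 180 [465.3 448.5]
rim 225 [439.2 399.6]
rim 270 [361.1 378.5]
rim 315 [275.4 396.5]
seam 126 [406.4 504.6]
seam 142.5 [433.5 490.8]
seam 158 [452.3 474.5]
```

The side view matches the projected model. The bars are at (385,65), the outer jaw tip at (475,360), and the cup rim spans columns 230–463 with the V seam near (430,500). I'll lower it straight down.

Emit:
drive_tool:
  steps:
    - [0, 0.5, 12, 0]
    - [0, 0.5, 24, 0]
    - [0, 0.5, 36, 0]
    - [0, 0.5, 46, 0]
    - [0, 0.5, 54, 0]
    - [0, 0.5, 61, 0]
    - [0, 0.5, 67, 0]
    - [0, 0.5, 70.5, 0]
    - [0, 0.5, 70.5, 0]
    - [0, 0.5, 70.5, 0]
    - [0, 0.5, 70.5, 0]

```text
t: 10.68
tool_pos: [548.9, -36.7, 192.0]
tcp_rot: [0.0, 0.897, 0.443, 0.0]
ft_force: [0.2, -0.5, -0.5]
width: 22.4
gripper_force: 12.0
```

```bash
python3 - <<'E'
from h import *
np.set_printoptions(precision=1,suppress=True,linewidth=160)
go((548.4,-36,132),-37.5)
L=[get_image("side") for _ in range(6)];im=L[-1]
A=np.clip(np.mean([i["color"] for i in L],0),0,255).astype(np.uint8)
cv2.imwrite("pics/g3.png",cv2.resize(A[165:225,245:305],(600,600),interpolation=cv2.INTER_CUBIC))
f=lambda p:(proj(im,p)+.5-[245,165])*10
g=np.array([548.4,-36,132]);t=np.radians(142.5);o=np.array([np.cos(t),np.sin(t),0]);n=np.array([-o[1],o[0],0])
for nm,h,r in(("pin",-43.2,0),("tip back",-81,24)):
    for s in(1,-1): print(nm,s,f(g+[0,0,h]+s*r*o-n*9),f(g+[0,0,h]+s*r*o+n*9))
for a in(0,90,126,142.5,158,180,270): print("rim",a,f([576.2+36*np.cos(np.radians(a)),-57.3+36*np.sin(np.radians(a)),61]))
E
```

```text
grasp [548.9 -36.7 133. ] y ang -37.4554718609771 shift [ 0.2 -0.8  1. ] turn 0.044528139022901314 F [ 0.2 -0.5 -0.5] w 22.44351928673155 11.998864263296127 t 10.675
pin 1 [355.5 277.5] [397.3 250.3]
pin -1 [355.5 277.5] [397.3 250.3]
tip back 1 [420.9 410.9] [461.8 382.8]
tip back -1 [304.9 349.9] [346.  322.8]
rim 0 [180.  293.9]
rim 90 [283.2 366.9]
rim 126 [356.4 354.6]
rim 142.5 [383.5 340.8]
rim 158 [402.3 324.5]
rim 180 [415.3 298.5]
rim 270 [311.1 228.5]
```

View pics/g3.png

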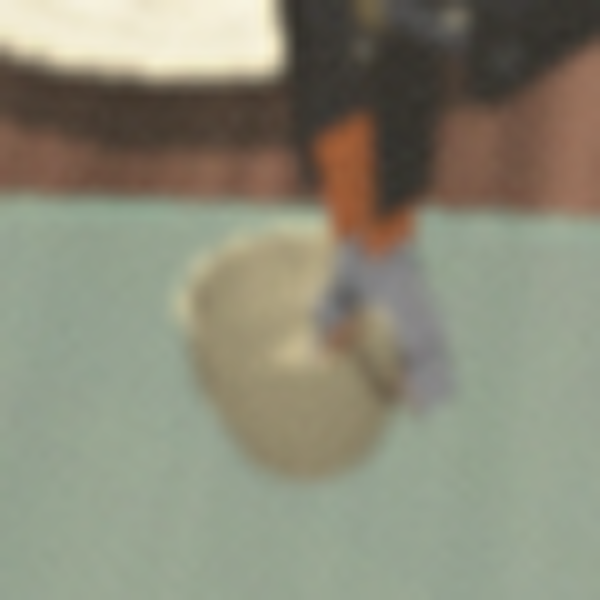

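The side view shows the inner jaw inside the cup at (340,320) and the outer jaw outside at (430,400), where the model predicts it. The cup's left edge is still at column 180, so it hasn't moved, and there is no contact force.

```bash
python3 -c "
from rig import *
print(job_done())"
```

```text
the job is handed in; nothing more can be done
None
```

The orange clip is held wide open astride the cream cup's rim at the middle of the seam, jaw tips about 9–10 mm below the rim by measurement; I saw no contact force or cup movement, and the job is handed in.

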